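# Tuck the deposition shield under the carrier's flap and hold it down

## Task

Pick up the steel shield plate by its upright grip bar, slide its plain nose end along between the guide rails of the sample carrier and tuck it under the hinged hold-down flap, fully home against the stop, without lifting the flap and without disturbing the other things on the bench. Do not let go: finish while still gripping the shield and pressing it down flat on the carrier's sprung bed, so firmly that the bed is held sunk by about 3 mm or more.

Things in the scene. Friction and masses are not known exactly. Their poses are not given: they have to be found in the camera images.
- shield: The shield: flat bare steel plate 120 mm long (x), 56 mm wide (y), 4 mm thick, 0.14 to 0.28 kg, loose on the bench, with an upright grip bar near its tail end. Origin: centre of the underside; x points from the tail to the plain nose end (the end to tuck in), z up.
- shield_grip (a point): Point inside the shield's upright grip bar, 48 mm along -x from the shield's origin and 25 mm above its underside, on the centre line. The bar is 12 mm thick along x (fingers close along x on its broad faces), 40 mm wide along y; its top is 35 mm above the plate's underside.
- shield_nose (a point): Middle of the lower edge of the shield's nose end, 60 mm along +x from its origin.
- shield_tail (a point): Middle of the lower edge of the shield's tail end, 60 mm along -x from its origin.
- carrier: The sample carrier, fixed on the bench: aluminium slab 245 mm long (x from -130 to +115 mm), 100 mm wide, with a sprung bed whose top is 18 mm above the bench, guide rails and a hinged flap over its +x end. Origin: at bench height, on the centre line; x points from the open entry end to the hinge, the way the shield goes in; z up.
- rail_mouth (a point): Point fixed to the carrier, on the centre line, at x = 0, 18 mm above the bench, where the parallel part of the two guide rails begins. Their tops are 6 mm above the unpressed bed; they are 60 mm apart (inside) from x = 0 to +90 mm; towards the entry they flare outward to about 81 mm apart at x = -110 mm.
- bed (a joint): How far the sprung bed is pressed down, m: 0 unloaded (also under the shield's own weight), 0.005 at its end stop. The bed is the carrier's flat aluminium floor, 203 x 56 x 4 mm (x from -125 to +78 mm of the carrier), that stays level and sinks on springs: it starts to sink at about 1 N of push on the shield, 3 mm takes about 10 N, 5 mm about 16 N.
- bed_top (a point): Point on the upper face of the sprung bed, on the centre line, at x = 0 of the carrier; axes as the carrier's; 18 mm above the bench while the bed is up.
- carrier_stop (a point): On the face of the stop, on the centre line: a fixed steel bar across the end of the bed, its top 6 mm above the unpressed bed, under the flap, at x = +80 mm of the carrier, 18 mm above the bench. The nose is fully home when it touches it; the grip bar then stands at x = -28 mm.
- flap (a joint): Angle of the hold-down flap, rad: 0 lying down, growing as its lip is lifted. A 3 mm steel leaf of 70 g, 72 mm wide, hinged at x = +95 mm of the carrier, 26 mm above the bench; only its weight keeps it down. Down, its flat part covers x = +30 to +91 mm, its underside 6.5 mm above the unpressed bed, clear of rails and stop.
- flap_lip (a point): Middle of the flap's front edge, which is turned up about 35 degrees: at x = +20 mm of the carrier, about 15 mm above the unpressed bed when the flap is down.
- wrench: Bystander, to be left alone: steel open-ended wrench, 150 mm long, lying flat; origin under its middle, x along it.
- flange: Bystander, to be left alone: loose steel ring flange, 70 mm outside diameter, 18 mm high; origin at the centre of its underside.
- spare_plate: Bystander, to be left alone: spare flat steel plate 90 x 56 x 4 mm WITHOUT any grip bar; not part of the job; origin at the centre of its underside.
- can: Bystander, to be left alone: closed can 56 mm in diameter, 150 mm tall; origin at the centre of its underside.
- jar: Bystander, to be left alone: closed glass jar 56 mm in diameter, 80 mm tall; origin at the centre of its underside.
- screwdriver: Bystander, to be left alone: screwdriver 170 mm long, lying flat; origin under its middle, x along it.
- phone: Bystander, to be left alone: phone 150 x 72 x 8 mm lying flat; origin at the centre of its underside.
There are look-alikes about, which are no part of the job. What is shaped like the shield but black is not meant.

How it is judged:
On the way, in this order (a step that is already met when the one before it is completed fails the run):
1. the shield is lifted off the bench (height (world z) of each of shield_nose, shield_tail above 0.012 m), for 0.1 s.
2. the nose is between the rails and at least 10 mm under the flat of the flap, which is down (x of shield_nose in the frame of carrier above 0.04 m and y of shield_nose in the frame of carrier between -0.006 and 0.006 m and z of shield_nose in the frame of carrier between 0.012 and 0.0225 m and value of joint flap below 0.08 rad), for 0.1 s.
At the end, for the whole second after the job is handed in: Nose within 5 mm of the stop and of the centre line; shield in line (0.08 rad), flat (0.03 rad), within 2.5 mm of the bed and still; fingers on it (over 3 N), the sprung bed held sunk over 2 mm; flap under 0.06 rad; no bystander moved 30 mm (x of shield_nose in the frame of carrier above 0.075 m and y of shield_nose in the frame of carrier between -0.005 and 0.005 m and y of shield_tail in the frame of carrier between -0.009 and 0.009 m and z of shield_nose in the frame of bed_top between -0.0025 and 0.0025 m and z of shield_tail in the frame of bed_top between -0.0025 and 0.0025 m and angle between the x axis of shield and the x axis of carrier, either way round below 0.08 rad and angle between shield's own z axis and vertical below 0.03 rad and value of joint flap below 0.06 rad and value of joint bed above 0.002 m and contact force between the fingers and shield above 3 N and linear speed of shield below 0.02 m/s and distance of each of wrench, flange, spare_plate, can, jar, screwdriver, phone from where it was at the start of the episode below 0.03 m); the arm keeps its last pose, push and grip.
It fails at once if the flap is lifted by more than 0.1 rad (about 7 mm at its lip) (value of joint flap above 0.1 rad).
It fails at once if a bystander is pushed 30 mm or more from its place (distance of any of wrench, flange, spare_plate, can, jar, screwdriver, phone from where it was at the start of the episode above 0.03 m).
It also fails if it takes over 48 s, if anything falls off the work surface, if the arm or the gripper's body presses on something with over 40 N, if the wrist force passes 120 N, or if a joint passes its speed limit or range.

## Robot

A 6-joint arm with a two-finger parallel gripper is mounted at the origin on the work surface. World frame = base frame: x ahead of the robot, y to its left, z up, the work surface at z = 0. Lengths are in m, angles in rad, forces in N, time in s.
With the tool pointing down it reaches from about 0.425 to 0.95 m from the base axis. Payload 14.7 kg.
Tool frame: the origin (TCP) lies midway between the tips of the shut fingers; the grasp point (between the pads) lies 19 mm behind it; y points along the fingers, x is the direction in which the jaws open and shut, and the axes are right-handed (so a half turn about y gives the same grasp; the last joint's range is limited). The gripper opens to 85 mm and grips with 20 to 120 N. Pads are 22 mm wide; open, the fingers measure 114 mm over their backs; the gripper's body (76 mm by 85 mm) begins 54 mm behind the grasp point. The pads swing forward as they close: fully open they stand 13 mm farther back than shut.
Start: joints at [1.135, 0.48, 1.596, -0, 1.065, -0.047], TCP at [0.246, 0.601, 0.231] pointing down, gripper open.
Joint ranges: [-2.75, 2.75], [-0.82, 2.05], [0.23, 2.67], [-1.56, 4.7], [0.09, 2.69], [-2.92, 2.92]. Speed limits (rad/s): [1.89, 1.89, 2.39, 3.01, 3.01, 3.01].

## Interface

Orientations are given as [roll, pitch, yaw] about the fixed x, y, z axes, in that order (R = Rz(yaw) Ry(pitch) Rx(roll)).
In Python, from workcell import manip, vision, job gives the robot as it stands.
- The arm moves only by the tool drive_tool, never from a script. Its argument "deltas" is text: rows parted by semicolons, each of 7 numbers parted by spaces: the turn, a rotation vector about the tool's x, y, z in rad, then the shift along the tool's x, y, z in cm, then the opening, from 0 (shut) to 1 (fully open). A call has 1 to 20 rows; each row is the pose to reach, as a shift and turn from the pose measured when the call began, along the tool's axes at that moment; what a row does not reach only later rows make up. A row lasts 1/12 s, in which the tool goes at most 41.7 mm and 7.16 degrees, less where a joint would pass 70% of its speed; a pose out of reach is approached as far as the arm can. A call with a gripper value outside its range is refused whole. The fingers move at their own pace and stop on an object; "squeeze" is the grip in N (left out, the last holds). Time passes only in rows, so rows that repeat a pose let the fingers close. It gives the time, the measured TCP pose, the force and the opening at its end, in the units of the state.
- manip.sense(): the state, without advancing time (a new reading comes with each control period).
- vision.read_camera(name): name is "side" or "top" or "wrist"; returns (picture, depth): 420x560x3 uint8, blue, green, red; 420x560 float32, m along the optical axis (not along the pixel's ray), 0 where there is no reading.
- vision.calibration(name): a dict with "mtx" (3x3 intrinsics, pixels), "distortion" ([k1, k2, p1, p2, k3] as OpenCV has them; the pictures are not rectified), "position" and "rotation" of the camera in the world. Camera axes: x right, y down, z forward; pixel columns grow to the right and rows downward; lengths in m; the calibration is good to about 2 mm. A picture is of the moment at which its call begins: read the wrist's pose just before it. calibration takes no time and is no camera call; for the wrist camera it gives the pose at the moment of the call.
- job.hand_in(): hands the job in, once; it reports no verdict.
The state is a dict: "t": time; "joints": joint angles; "dq": joint speeds; "effort": joint torques, N m; "position": TCP position; "ee_rot": TCP orientation; "wrist_force": force on the tool from outside, world axes, zero at the start; "ft_torque": the same for the moment, N m; "opening": finger opening in m.
Only numpy, scipy, OpenCV 4.12 (cv2) and the standard library are available. Lean on these libraries where they do the work, as an engineer would, in place of code of your own. Each camera call takes 0.05 s, during which the arm holds its last target.

## Working session

There is one attempt and no reset: what is moved stays moved. The work goes in short steps, Python scripts to look and compute and a tool call to move; the robot and the scene stay as the last step left them, time stands still between calls to the robot, and variables do not carry over. Pictures are saved under pics/ and viewed, and the job is handed in when it is done.

Besides the shell and the picture viewer there is one more tool, called after "Emit:" as name(argument=value, ...) on one line, values as JSON. drive_tool: Moves the arm, as the interface text tells. Its arguments: {"type":"object","properties":{"deltas":{"type":"string"},"squeeze":{"type":"number"}},"required":["deltas"]}

```bash
mkdir -p pics && ls && python3 - <<'E'
from workcell import manip, vision, job
import cv2, numpy as np
print(manip.sense())
for n in ["side","top","wrist"]:
    c=vision.calibration(n); print(n,c)
    p,d=vision.read_camera(n); cv2.imwrite(f"pics/{n}0.png",p); np.save(f"pics/{n}0.npy",d)
print(manip.sense()['t'])
E
```

```text
pics
{'t': 0.0, 'joints': array([ 1.13541725e+00,  4.80826447e-01,  1.59689932e+00, -5.70385655e-05,
        1.06508545e+00, -4.66467365e-02]), 'dq': array([-6.20325994e-05,  2.87563146e-04, -4.70078106e-04, -5.41787525e-04,
        1.03915853e-03,  1.40172909e-04]), 'effort': array([ 2.15287349e-03, -9.50663710e+01, -4.30172396e+01, -3.15812731e-04,
        1.25626096e-02,  5.63615458e-05]), 'position': array([0.24620679, 0.60110772, 0.2306664 ]), 'ee_rot': array([-1.57078932e+00,  1.21956264e-03,  1.18209165e+00]), 'wrist_force': array([-0.10839695, -0.21101727, -0.22856814]), 'ft_torque': array([ 0.02743126,  0.04037676, -0.00862341]), 'opening': 0.08537120964148097}
side {'mtx': array([[488.10196488,   0.        , 276.63101127],
       [  0.        , 488.10196488, 208.6803546 ],
       [  0.        ,   0.        ,   1.        ]]), 'distortion': array([-0.04625495,  0.        ,  0.        ,  0.        ,  0.        ]), 'position': array([-0.14033787, -0.6357221 ,  0.92865663]), 'rotation': array([-2.31702085,  0.01901447, -0.83325756])}
top {'mtx': array([[493.0121857 ,   0.        , 278.72150692],
       [  0.        , 493.0121857 , 214.70950366],
       [  0.        ,   0.        ,   1.        ]]), 'distortion': array([-0.17605139,  0.        ,  0.        ,  0.        ,  0.        ]), 'position': array([0.29428753, 0.02530269, 1.50856436]), 'rotation': array([-3.00260607, -0.01547906, -1.5896242 ])}
wrist {'mtx': array([[371.03752039,   0.        , 280.69455084],
       [  0.        , 371.03752039, 207.76903188],
       [  0.        ,   0.        ,   1.        ]]), 'distortion': array([-0.09053743,  0.        ,  0.        ,  0.        ,  0.        ]), 'position': array([0.18558055, 0.62730587, 0.37349094]), 'rotation': array([2.87966960e+00, 1.62608038e-03, 1.18264639e+00])}
0.15
```

View pics/top0.png

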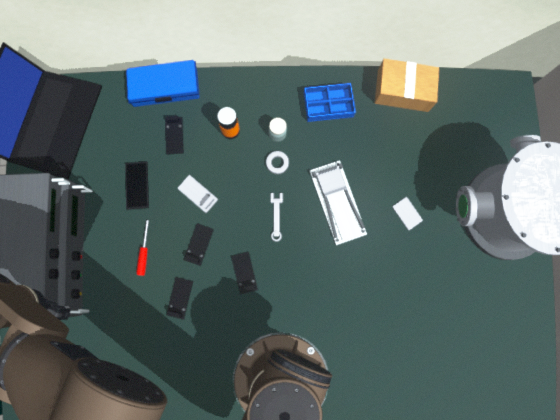

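View pics/side0.png

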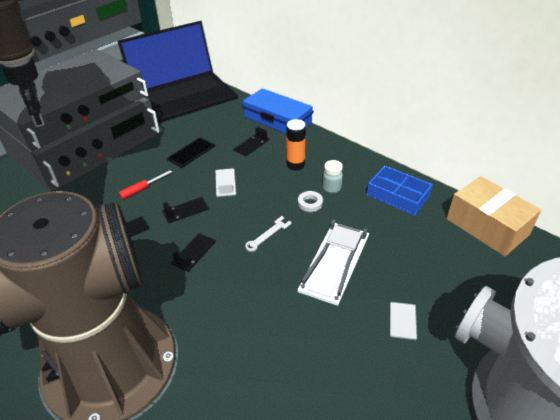

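View pics/wrist0.png

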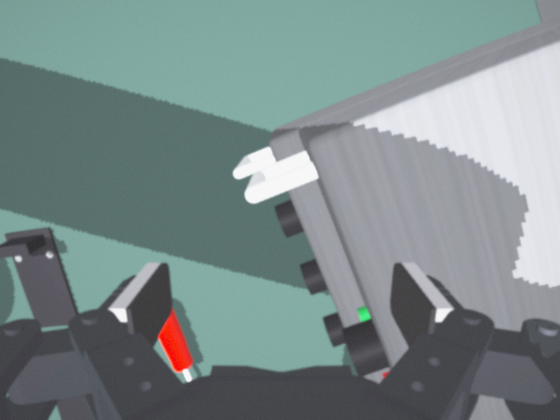

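The light plate with the bar at top (198,193) and side (226,182) is the shield. The light plate without a bar at top (407,213) is the spare. The carrier is at top (338,203), with its flap at the upper end (328,175). Next I'll measure these.

```bash
cat > h.py <<'E'
import cv2, numpy as np
from scipy.spatial.transform import Rotation as R
from workcell import manip, vision, job
def camR(c): 
    r=np.array(c['rotation']); return r
def rot_rpy(r): return R.from_euler('xyz',r).as_matrix()
def rays(c,uv):
    uv=np.asarray(uv,float).reshape(-1,1,2)
    n=cv2.undistortPoints(uv,c['mtx'],c['distortion']).reshape(-1,2)
    return np.c_[n,np.ones(len(n))]@rot_rpy(c['rotation']).T
def onplane(c,uv,z):
    d=rays(c,uv); p=np.array(c['position']); s=(z-p[2])/d[:,2]
    return p+d*s[:,None]
def withdepth(c,uv,dep):
    d=rays(c,uv); return np.array(c['position'])+d*np.asarray(dep)[:,None]
def proj(c,X):
    X=np.asarray(X,float).reshape(-1,3); M=rot_rpy(c['rotation']); 
    Xc=(X-np.array(c['position']))@M
    rv=np.zeros(3); return cv2.projectPoints(Xc,rv,rv,c['mtx'],c['distortion'])[0].reshape(-1,2)
E
python3 - <<'E'
from h import *
for n,boxes in [("top",[(165,160,235,225),(295,150,385,255)]),("side",[(200,155,255,210),(285,205,385,315)])]:
    c=vision.calibration(n); p=cv2.imread(f"pics/{n}0.png"); d=np.load(f"pics/{n}0.npy")
    v,u=np.mgrid[0:420,0:560]
    P=withdepth(c,np.c_[u.ravel(),v.ravel()],d.ravel()).reshape(420,560,3)
    print(n,"table z",[np.round(P[a,b],4) for a,b in [(300,240),(270,300),(150,350)]])
    for i,(x0,y0,x1,y1) in enumerate(boxes):
        s=max(1,int(min(780/(x1-x0),580/(y1-y0))))
        cv2.imwrite(f"pics/{n}_z{i}.png",cv2.resize(p[y0:y1,x0:x1],None,fx=s,fy=s,interpolation=cv2.INTER_NEAREST)); print(s)
    hsv=cv2.cvtColor(p,cv2.COLOR_BGR2HSV)
    for (x0,y0,x1,y1) in boxes:
        m=np.zeros((420,560),np.uint8); m[y0:y1,x0:x1]=((p[y0:y1,x0:x1].min(2)>110)*255)
        cs,_=cv2.findContours(m,cv2.RETR_EXTERNAL,cv2.CHAIN_APPROX_NONE)
        k=max(cs,key=cv2.contourArea); r=cv2.minAreaRect(k); b=cv2.boxPoints(r)
        print(np.round(b,1).tolist(), cv2.contourArea(k)); 
        for z in (0.004,0.018): 
            w=onplane(c,b,z); print(z,np.round(w,4).tolist(), np.linalg.norm(w-np.roll(w,1,0),axis=1).round(4))
E
```

```text
top table z [array([0.2459, 0.12  , 0.0052]), array([ 0.3334, -0.0638, -0.0009]), array([ 0.7093, -0.2328, -0.0024])]
8
5
[[176.10000610351562, 188.10000610351562], [188.6999969482422, 173.3000030517578], [218.39999389648438, 198.8000030517578], [205.8000030517578, 213.60000610351562]] 712.5
0.004 [[0.5936, 0.3168, 0.004], [0.6399, 0.2775, 0.004], [0.5572, 0.1839, 0.004], [0.5117, 0.2231, 0.004]] [0.1245 0.0607 0.1249 0.0601]
0.018 [[0.5908, 0.3141, 0.018], [0.6366, 0.2752, 0.018], [0.5547, 0.1824, 0.018], [0.5096, 0.2213, 0.018]] [0.1233 0.0602 0.1238 0.0595]
[[308.29998779296875, 169.6999969482422], [339.70001220703125, 158.3000030517578], [367.29998779296875, 234.3000030517578], [335.8999938964844, 245.8000030517578]] 2561.0
0.004 [[0.645, -0.0971, 0.004], [0.6807, -0.1975, 0.004], [0.4385, -0.2747, 0.004], [0.4052, -0.1757, 0.004]] [0.2524 0.1066 0.2543 0.1044]
0.018 [[0.6417, -0.096, 0.018], [0.6771, -0.1955, 0.018], [0.4371, -0.2719, 0.018], [0.4041, -0.1738, 0.018]] [0.25   0.1056 0.2519 0.1035]
side table z [array([ 0.3012, -0.0952,  0.002 ]), array([ 0.466 , -0.139 , -0.0026
[... 230 characters left out ...]
58, 0.3158, 0.004], [0.64, 0.2741, 0.004], [0.5536, 0.1777, 0.004], [0.5123, 0.2169, 0.004]] [0.1295 0.0607 0.1295 0.0569]
0.018 [[0.5847, 0.3014, 0.018], [0.6281, 0.2603, 0.018], [0.543, 0.1653, 0.018], [0.5024, 0.204, 0.018]] [0.1275 0.0598 0.1275 0.056 ]
[[296.1000061035156, 291.1000061035156], [329.70001220703125, 214.5], [369.79998779296875, 232.10000610351562], [336.20001220703125, 308.79998779296875]] 2928.0
0.004 [[0.4061, -0.1774, 0.004], [0.6666, -0.0759, 0.004], [0.6826, -0.1972, 0.004], [0.4284, -0.2788, 0.004]] [0.1038 0.2796 0.1223 0.2669]
0.018 [[0.3978, -0.1844, 0.018], [0.6544, -0.0844, 0.018], [0.6701, -0.2039, 0.018], [0.4198, -0.2842, 0.018]] [0.1023 0.2754 0.1205 0.2629]
```

View pics/top_z0.png

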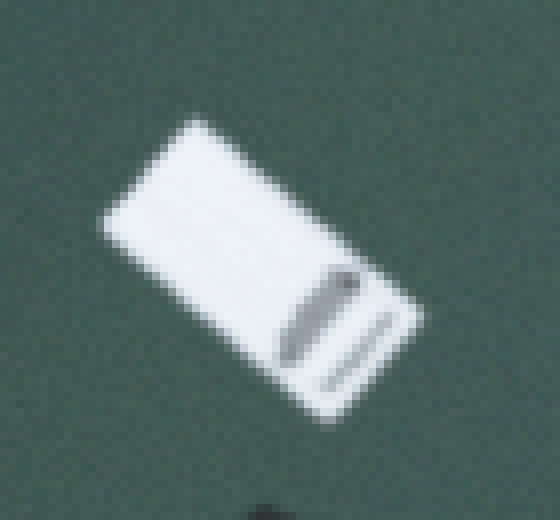

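View pics/side_z0.png

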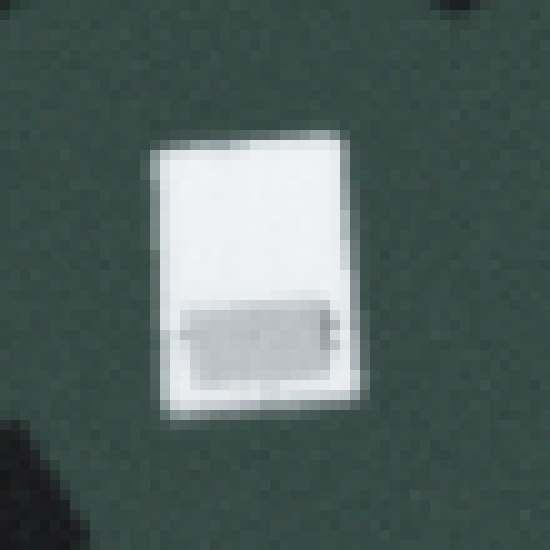

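View pics/side_z1.png

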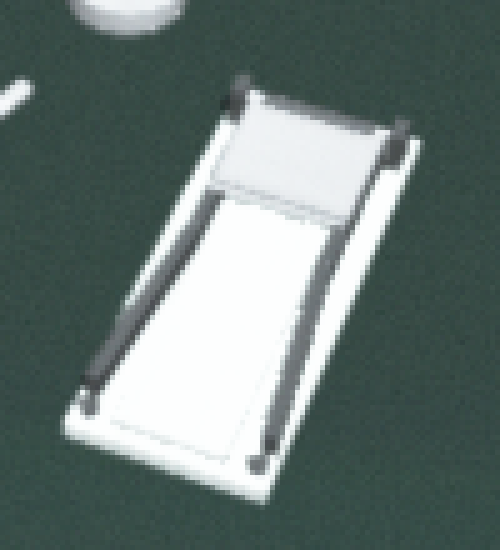

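View pics/top_z1.png

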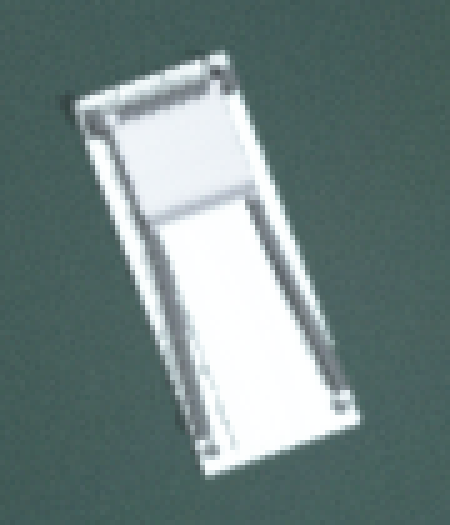

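```bash
cat >> h.py <<'E'
def delta(pos,yaw,s=None):
    s=s or manip.sense(); M=rot_rpy(s['ee_rot']); T=rot_rpy([-np.pi/2,0,yaw])
    return np.round(R.from_matrix(M.T@T).as_rotvec(),4), np.round(M.T@(np.array(pos)-s['position'])*100,3)
def carr(o,yaw,p):  # carrier/obj frame point to world
    c,s_=np.cos(yaw),np.sin(yaw); return np.array([o[0]+c*p[0]-s_*p[1],o[1]+s_*p[0]+c*p[1],p[2]])
E
python3 - <<'E'
from h import *
print(delta([0.544,0.214,0.17],0.85))
E
```

```text
(array([ 1.000e-04,  3.321e-01, -9.000e-04]), array([-24.541,   6.103, -42.232]))
```

Emit:
drive_tool(deltas="0 0.1 0 -3 0.6 -5 1; 0 0.2 0 -7 1.5 -12 1; 0 0.332 0 -24.5 6.1 -42.2 1; 0 0.332 0 -24.5 6.1 -42.2 1; 0 0.332 0 -24.5 6.1 -42.2 1; 0 0.332 0 -24.5 6.1 -42.2 1; 0 0.332 0 -24.5 6.1 -42.2 1; 0 0.332 0 -24.5 6.1 -42.2 1; 0 0.332 0 -24.5 6.1 -42.2 1; 0 0.332 0 -24.5 6.1 -42.2 1; 0 0.332 0 -24.5 6.1 -42.2 1; 0 0.332 0 -24.5 6.1 -42.2 1; 0 0.332 0 -24.5 6.1 -42.2 1; 0 0.332 0 -24.5 6.1 -42.2 1; 0 0.332 0 -24.5 6.1 -42.2 1; 0 0.332 0 -24.5 6.1 -42.2 1")

```text
t: 1.48
position: [0.5432, 0.2153, 0.1701]
ee_rot: [-1.571, 0.001, 0.851]
wrist_force: [1.4, 0.8, 0.9]
opening: 0.0851
```

```bash
python3 - <<'E'
from h import *
s=manip.sense(); print(s['t'],s['position'],s['ee_rot'],s['wrist_force'],s['joints'])
c=vision.calibration("wrist")
p,d=vision.read_camera("wrist"); cv2.imwrite("pics/w1.png",p); np.save("pics/w1.npy",d)
import pickle; pickle.dump(c,open("pics/w1.pkl","wb"))
E
```

```text
1.4833 [0.5431856  0.21530359 0.1700739 ] [-1.57076275e+00  1.00689363e-03  8.50866562e-01] [1.39756037 0.76662091 0.8770709 ] [ 3.25797719e-01  4.58412984e-01  1.81118848e+00 -6.20840783e-04
  8.72879369e-01 -5.24669648e-01]
```

View pics/w1.png

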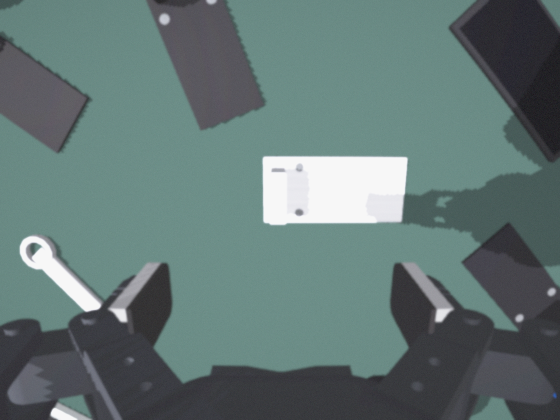

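The wrist view shows the shield with corners near (263,156) and (406,223). Its bar top is the bright strip at about (279,195), so the tool is aligned with the plate.

```bash
python3 - <<'E'
from h import *
import pickle
c=pickle.load(open("pics/w1.pkl","rb")); p=cv2.imread("pics/w1.png")
x0,y0,x1,y1=235,130,440,250
cv2.imwrite("pics/w1z.png",cv2.resize(p[y0:y1,x0:x1],None,fx=3.8,fy=3.8,interpolation=cv2.INTER_CUBIC))
m=np.zeros((420,560),np.uint8); m[y0:y1,x0:x1]=(p[y0:y1,x0:x1].min(2)>130)*255
m=cv2.morphologyEx(m,cv2.MORPH_CLOSE,np.ones((9,9)))
k=max(cv2.findContours(m,0,cv2.CHAIN_APPROX_NONE)[0],key=cv2.contourArea)
print(cv2.boundingRect(k),cv2.approxPolyDP(k,4,True).reshape(-1,2).tolist())
def line(f): return cv2.fitLine(np.float32(f),cv2.DIST_HUBER,0,.01,.01).ravel()
w=onplane(c,k.reshape(-1,2).astype(float),0.004)
r=cv2.minAreaRect(np.float32(w[:,:2]*1000)); print(r); b=cv2.boxPoints(r)/1000; print(b.round(4))
# long edges heading from top row & bottom row
kk=k.reshape(-1,2)
for sel in [(kk[:,1]<175)&(kk[:,0]>300)&(kk[:,0]<395),(kk[:,1]>205)&(kk[:,0]>295)&(kk[:,0]<360),(kk[:,0]>380)&(kk[:,1]>165)&(kk[:,1]<215)]:
    q=onplane(c,kk[sel].astype(float),0.004)[:,:2]; l=line(q); print(sel.sum(), np.degrees(np.arctan2(l[1],l[0])), l[2:])
# bar top strip z=.035
hb=np.array([[272,172],[287,172],[287,223],[271,223]],float); print(onplane(c,hb,0.035).round(4))
s=manip.sense(); print(s['position'])
E
```

```text
(262, 156, 146, 70) [[262, 157], [264, 223], [401, 221], [405, 156]]
((574.8406372070312, 248.7061004638672), (123.24950408935547, 60.243221282958984), 49.01223373413086)
[[0.5117 0.2219]
 [0.5572 0.1824]
 [0.638  0.2755]
 [0.5925 0.315 ]]
94 49.068092 [0.5581515  0.27522743]
64 48.758373 [0.5900896  0.22291556]
49 -42.815075 [0.61641234 0.29301703]
[[0.5243 0.2238 0.035 ]
 [0.5318 0.2323 0.035 ]
 [0.5623 0.2059 0.035 ]
 [0.554  0.1964 0.035 ]]
[0.54319466 0.21549543 0.17015677]
```

View pics/w1z.png

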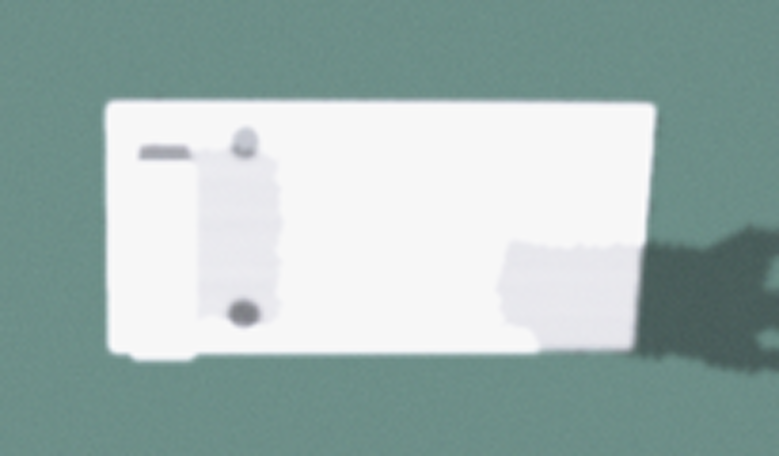

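Emit:
drive_tool(deltas="0 0 0 -0.2 3 -0.15 1; 0 -0.003 0 -0.2 6 -0.15 1; 0 -0.003 0 -0.2 9 -0.15 1; 0 -0.003 0 -0.2 12 -0.15 1; 0 -0.003 0 -0.2 14 -0.15 1; 0 -0.003 0 -0.2 15.4 -0.15 1; 0 -0.003 0 -0.2 16.2 -0.15 1; 0 -0.003 0 -0.2 16.2 -0.15 1; 0 -0.003 0 -0.2 16.2 -0.15 1", squeeze=60)

```text
t: 2.28
position: [0.5427, 0.2135, 0.0085]
ee_rot: [-1.571, 0.001, 0.855]
wrist_force: [0.1, 0.0, -0.2]
opening: 0.0856
```

```bash
python3 - <<'E'
from h import *
s=manip.sense(); print(s['t'],s['position'],s['ee_rot'],s['wrist_force'],s['opening'])
p,d=vision.read_camera("wrist"); cv2.imwrite("pics/w2.png",p)
E
```

```text
2.2833 [0.54274963 0.2135153  0.00849105] [-1.57088363e+00  8.69230332e-04  8.55303579e-01] [ 0.07478165  0.03379482 -0.15492172] 0.08558803212281395
```

View pics/w2.png

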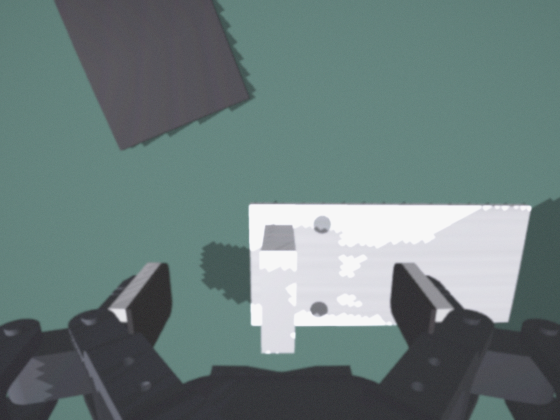

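The bar is centred between the open pads (columns 262 to 297, with the pads symmetric about 280). Closing now.

Emit:
drive_tool(deltas="0 0 0 0 0 0 0;0 0 0 0 0 0 0;0 0 0 0 0 0 0;0 0 0 0 0 0 0;0 0 0 0 0 0 0;0 0 0 0 0 0 0;0 0 0 0 0 0 0;0 0 0 0 0 0 0;0 0 0 0 0 0 0;0 0 0 0 0 0 0", squeeze=70)

```text
t: 3.17
position: [0.5433, 0.2135, 0.0093]
ee_rot: [-1.572, -0.0, 0.855]
wrist_force: [-0.5, -0.4, 7.3]
opening: 0.011
```

Emit:
drive_tool(deltas="0 0 0 0 -0.5 0 0;0 0 0 0 -1.5 0 0;0 0 0 0 -3 0 0;0 0 0 0 -5 0 0;0 0 0 0 -7.5 0 0;0 0 0 0 -9.5 0 0;0 0 0 0 -11 0 0;0 0 0 0 -11 0 0;0 0 0 0 -11 0 0")

```text
t: 3.92
position: [0.5437, 0.2137, 0.1205]
ee_rot: [-1.573, -0.002, 0.855]
wrist_force: [-0.9, -0.1, -2.5]
opening: 0.011
```

```bash
python3 - <<'E'
from h import *
import pickle
s=manip.sense(); print(s['t'],s['position'],s['ee_rot'],s['wrist_force'],s['ft_torque'],s['opening'])
c=vision.calibration("wrist")
p,d=vision.read_camera("wrist"); cv2.imwrite("pics/w3.png",p); np.save("pics/w3.npy",d); pickle.dump((s,c),open("pics/w3.pkl","wb"))
E
```

```text
3.9167 [0.54372991 0.21366381 0.12050044] [-1.57255393 -0.00194133  0.85496138] [-0.85496383 -0.10172502 -2.51734121] [-0.04214349  0.036924   -0.04450433] 0.011007927680409174
```

View pics/w3.png

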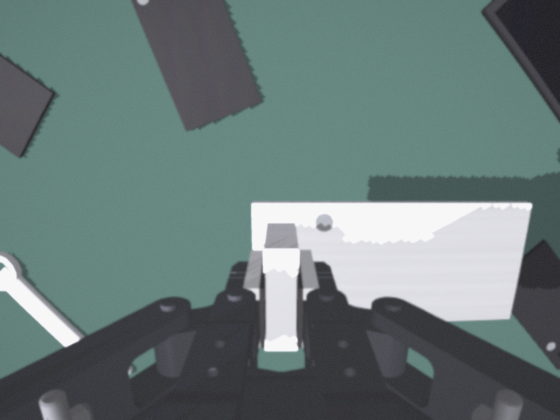

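The shield is held: the plate spans columns 252 to 531 and rows 203 to 322, and the load reads 2.5 N. Next I'll measure its pose in the tool frame.

```bash
cat >> h.py <<'E'
def held(p,s,c,under):
    """edges of held plate in tool frame: returns yaw offset and nose mid y.. using plane at TCP z - under + .004"""
    zt=s['position'][2]-under+0.004
    M=rot_rpy(s['ee_rot'])
    g=cv2.GaussianBlur(p,(3,3),0).astype(int)[:,:,2]  # red: bench is greenish-dark in red
    # upper long edge: per column first row where red>140
    up=[];ns=[]
    for u in range(345,500,3):
        col=g[195:215,u]; dd=np.diff(col); i=np.argmax(dd); 
        if dd[i]>25: up.append((u,195+i+0.5))
    for v in range(215,310,3):
        row=g[v,500:545]; dd=-np.diff(row); i=np.argmax(dd)
        if dd[i]>25: ns.append((500+i+0.5,v))
    out=[]
    for q in (up,ns):
        W=onplane(c,np.array(q,float),zt); L=(W-s['position'])@M
        l=cv2.fitLine(np.float32(L[:,[0,2]]*1000),cv2.DIST_HUBER,0,.01,.01).ravel(); out.append((len(q),l.round(3)))
    return out
E
python3 - <<'E'
from h import *
import pickle
s,c=pickle.load(open("pics/w3.pkl","rb")); p=cv2.imread("pics/w3.png"); d=np.load("pics/w3.npy")
print(held(p,s,c,0.0093))
M=rot_rpy(s['ee_rot'])
uv=np.array([[u,v] for v in (215,235,260,290) for u in (350,400,450,500)]); 
L=(withdepth(c,uv.astype(float),d[uv[:,1],uv[:,0]])-s['position'])@M*1000
print(L.round(1))
A=np.c_[L[:,[0,2]],np.ones(len(L))]; print(np.linalg.lstsq(A,L[:,1],rcond=None)[0])
E
```

```text
[(52, array([1.0000e+00, 2.0000e-03, 6.6632e+01, 2.9367e+01], dtype=float32)), (32, array([ 1.00000e-03, -1.00000e+00,  1.09144e+02,  1.18090e+01],
      dtype=float32))]
[[ 29.8   6.   23.3]
 [ 50.6   4.9  23.6]
 [ 72.    4.3  23.8]
 [ 95.5   6.1  23.2]
 [ 30.    5.2  14.7]
 [ 51.5   5.2  14.7]
 [ 73.    4.2  14.9]
 [ 96.7   5.6  14.3]
 [ 30.6   5.    3.4]
 [ 52.5   4.9   3.3]
 [ 75.1   5.3   2.9]
 [ 99.1   6.1   2.2]
 [ 31.4   4.9 -10.8]
 [ 54.1   5.6 -11.4]
 [ 77.    5.2 -11.7]
 [100.3   4.  -11.6]]
[1.30721150e-03 8.25774661e-03 5.00591855e+00]
```

```bash
python3 - <<'E'
from h import *
import pickle
s,c=pickle.load(open("pics/w3.pkl","rb"))
M=rot_rpy(s['ee_rot']); C=rot_rpy(c['rotation'])
pt=M.T@(c['position']-s['position']); Ct=M.T@C
print(pt.round(4)); np.savez("cam.npz",pt=pt,Ct=Ct)
o=np.array([0.547,-0.182]); yaw=0.312
for (tx,ty,tz) in [(-.06,-.10,.13),(-.06,-.09,.16),(-.04,-.11,.12)]:
    T=rot_rpy([-np.pi/2,0,yaw]); P=carr(o,yaw,[tx,ty,tz])
    cc=dict(c); 
    cc['position']=P+T@pt; cc['rotation']=R.from_matrix(T@Ct).as_euler('xyz')
    X=[carr(o,yaw,q) for q in [(-.11,-.04,.024),(-.11,.04,.024),(0,-.03,.024),(0,.03,.024),(.02,-.036,.033),(.02,.036,.033),(.115,-.05,.018),(.115,.05,.018)]]
    print(P, np.linalg.norm(P[:2])); print(proj(cc,X).round(0).tolist())
    print(delta(P,yaw))
E
```

```text
[ 0.0008 -0.1428  0.0663]
[ 0.52059298 -0.29558992  0.13      ] 0.598657202119884
[[204.0, 119.0], [199.0, -11.0], [372.0, 104.0], [376.0, 6.0], [405.0, 114.0], [412.0, -7.0], [527.0, 137.0], [542.0, -12.0]]
(array([0.0007, 0.543 , 0.0007]), array([-39.888,  -1.04 , -31.707]))
[ 0.51752335 -0.2860727   0.16      ] 0.5913273267500617
[[212.0, 132.0], [209.0, 17.0], [361.0, 118.0], [365.0, 32.0], [391.0, 127.0], [397.0, 21.0], [502.0, 147.0], [516.0, 13.0]]
(array([0.0007, 0.543 , 0.0007]), array([-39.37 ,  -4.041, -30.854]))
[ 0.54269703 -0.29896788  0.12      ] 0.6195981463960465
[[168.0, 104.0], [162.0, -32.0], [344.0, 87.0], [347.0, -16.0], [379.0, 97.0], [385.0, -31.0], [511.0, 122.0], [525.0, -36.0]]
(array([0.0007, 0.543 , 0.0007]), array([-3.8693e+01, -3.8000e-02, -3.3596e+01]))
```

```bash
python3 - <<'E'
from h import *
o=np.array([0.547,-0.182]); yaw=0.312
P=carr(o,yaw,[-.04,-.07,.16]); print(P,delta(P,yaw))
E
```

```text
[ 0.53041853 -0.26089902  0.16      ] (array([0.0007, 0.543 , 0.0007]), array([-36.624,  -4.04 , -30.175]))
```

Emit:
drive_tool(deltas="0 0.02 0 -1 -1.5 -0.8 0;0 0.06 0 -3 -3 -2.5 0;0 0.11 0 -5.5 -4 -4.5 0;0 0.17 0 -8.5 -4 -7 0;0 0.22 0 -11.5 -4 -9.5 0;0 0.27 0 -14.5 -4 -12 0;0 0.32 0 -17.5 -4 -14.5 0;0 0.37 0 -20.5 -4 -17 0;0 0.42 0 -23.5 -4 -19.5 0;0 0.47 0 -26.5 -4 -22 0;0 0.52 0 -29.5 -4 -24.5 0;0 0.543 0 -32.5 -4 -27 0;0 0.543 0 -35 -4 -29 0;0 0.543 0 -36.3 -4 -29.9 0;0 0.543 0 -36.6 -4 -30.2 0;0 0.543 0 -36.6 -4 -30.2 0;0 0.543 0 -36.6 -4 -30.2 0;0 0.543 0 -36.6 -4 -30.2 0")

```text
t: 5.47
position: [0.5305, -0.2595, 0.1591]
ee_rot: [-1.57, -0.0, 0.313]
wrist_force: [-0.9, -0.0, -0.8]
opening: 0.0108
```

```bash
python3 - <<'E'
from h import *
import pickle
s=manip.sense(); print(s['t'],s['position'],s['ee_rot'],s['wrist_force'],s['opening'],s['joints'])
c=vision.calibration("wrist")
p,d=vision.read_camera("wrist"); cv2.imwrite("pics/w4.png",p); np.save("pics/w4.npy",d); pickle.dump((s,c),open("pics/w4.pkl","wb"))
print(held(p,s,c,0.0093))
E
```

```text
5.4667 [ 0.53051805 -0.25953198  0.15905958] [-1.57021015e+00 -7.61393444e-05  3.12880922e-01] [-0.93976068 -0.04873787 -0.75351228] 0.010838922207449687 [-5.06587890e-01  4.79671677e-01  1.80657241e+00  6.03633822e-04
  8.55725048e-01 -8.19864705e-01]Traceback (most recent call last):
  File "<stdin>", line 6, in <module>
  File "h.py", line 40, in held
    W=onplane(c,np.array(q,float),zt); L=(W-s['position'])@M
  File "h.py", line 12, in onplane
    d=rays(c,uv); p=np.array(c['position']); s=(z-p[2])/d[:,2]
  File "h.py", line 9, in rays
    n=cv2.undistortPoints(uv,c['mtx'],c['distortion']).reshape(-1,2)
      ~~~~~~~~~~~~~~~~~~~^^^^^^^^^^^^^^^^^^^^^^^^^^^^^
cv2.error: OpenCV(4.12.0) /io/opencv/modules/calib3d/src/undistort.dispatch.cpp:347: error: (-215:Assertion failed) CV_IS_MAT(_src) && CV_IS_MAT(_dst) && (_src->rows == 1 || _src->cols == 1) && (_dst->rows == 1 || _dst->cols == 1) && _src->cols + _src->rows - 1 == _dst->rows + _dst->cols - 1 && (CV_MAT_TYPE(_src->type) == CV_32FC2 || CV_MAT_TYPE(_src->type) == CV_64FC2) && (CV_MAT_TYPE(_dst->type) == CV_32FC2 || CV_MAT_TYPE(_dst->type) == CV_64FC2) in function 'cvUndistortPointsInternal'
```

View pics/w4.png

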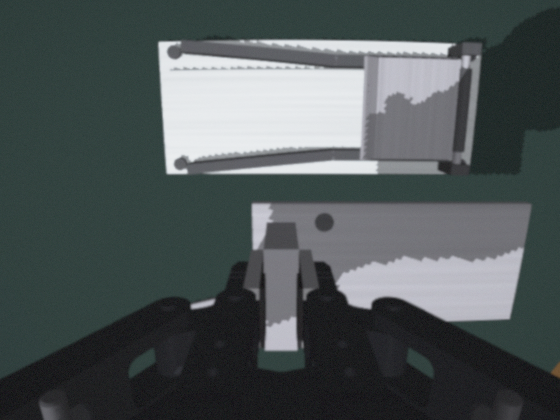

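The carrier is fully visible. Its entry edge is at columns 160 to 166, the rails at rows 45-65 and 150-165, the lip at column 362 and the hinge at about column 478.

```bash
python3 - <<'E'
import cv2
p=cv2.imread("pics/w4.png")
cv2.imwrite("pics/w4z.png",cv2.resize(p[30:190,320:500],None,fx=4,fy=3.6,interpolation=cv2.INTER_CUBIC))
cv2.imwrite("pics/w4y.png",cv2.resize(p[30:190,145:345],None,fx=3.6,fy=3.6,interpolation=cv2.INTER_CUBIC))
E
```

```text
(no output)
```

View pics/w4z.png

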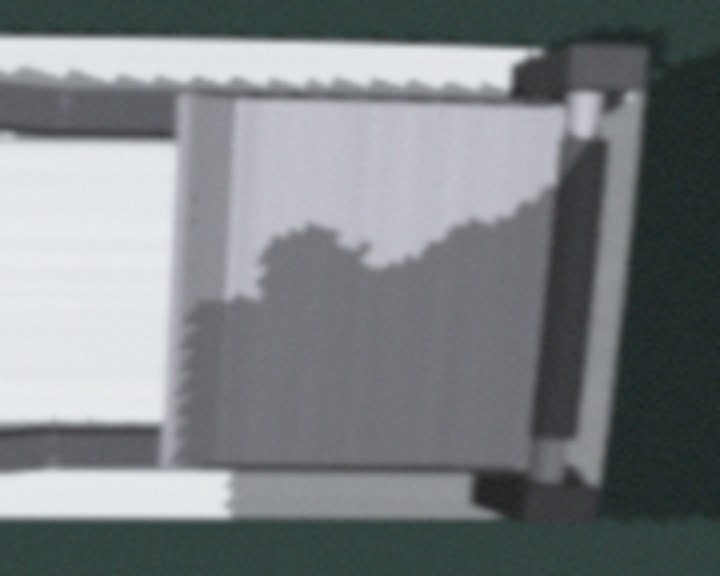

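View pics/w4y.png

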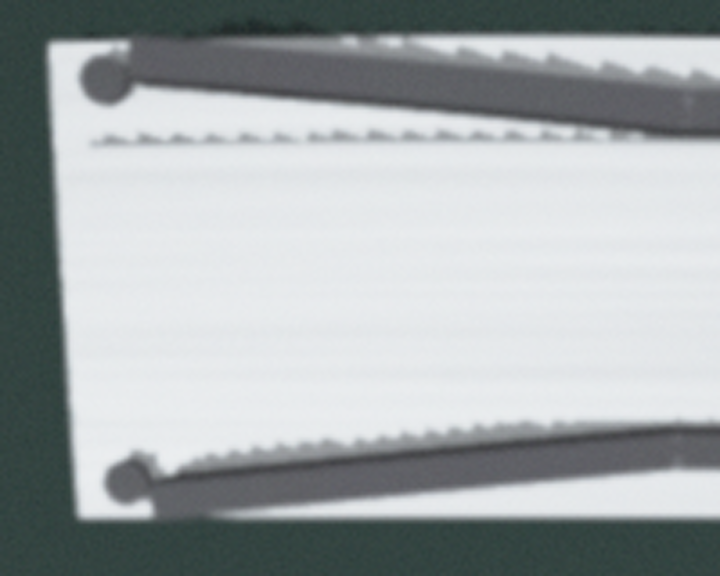

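```bash
python3 - <<'E'
from h import *
import pickle
s,c=pickle.load(open("pics/w4.pkl","rb")); p=cv2.imread("pics/w4.png"); d=np.load("pics/w4.npy")
g=cv2.GaussianBlur(p,(3,3),0).astype(int).min(2)
def fit(q,z):
    W=onplane(c,np.array(q,float),z)[:,:2]*1000
    l=cv2.fitLine(np.float32(W),cv2.DIST_HUBER,0,.01,.01).ravel(); 
    return l
def colsc(us,v0,v1,sgn):
    q=[]
    for u in us:
        dd=sgn*np.diff(g[v0:v1,u]); i=np.argmax(dd)
        if dd[i]>15: q.append((u,v0+i+.5))
    return q
def rowsc(vs,u0,u1,sgn):
    q=[]
    for v in vs:
        dd=sgn*np.diff(g[v,u0:u1]); i=np.argmax(dd)
        if dd[i]>15: q.append((u0+i+.5,v))
    return q
E={}
E['top']=(colsc(range(200,440,4),33,50,1),.014)
E['bot']=(colsc(range(180,370,4),166,182,-1),.014)
E['entry']=(rowsc(range(55,165,4),150,180,1),.014)
for k,(q,z) in E.items():
    print(k,len(q),q[0],q[-1]);
    for zz in (z,0.018): 
        l=fit(q,zz); print(zz,np.degrees(np.arctan2(l[1],l[0])).round(2),l[2:].round(1))
v,u=np.mgrid[0:420,0:560]; P=withdepth(c,np.c_[u.ravel(),v.ravel()],d.ravel()).reshape(420,560,3)
for (uu,vv,n) in [(250,110,'bed'),(250,58,'slab strip'),(300,46,'slab rim'),(420,80,'flap'),(420,120,'flap'),(300,157,'rail'),(200,25,'bench')]:
    print(n,np.median(P[vv-1:vv+2,uu-2:uu+3].reshape(-1,3),0).round(4))
E
```

```text
top 59 (204, np.float64(39.5)) (436, np.float64(42.5))
0.014 17.96 [ 527.1 -138.2]
0.018 17.96 [ 526.8 -139. ]
bot 45 (180, np.float64(173.5)) (368, np.float64(173.5))
0.014 17.95 [ 525.1 -243.2]
0.018 17.95 [ 524.9 -242.5]
entry 28 (np.float64(158.5), 55) (np.float64(165.5), 163)
0.014 -72.1 [ 423.7 -223.9]
0.018 -72.1 [ 424.9 -223.5]
bed [ 0.4889 -0.2037  0.0177]
slab strip [ 0.4782 -0.1687  0.0214]
slab rim [ 0.5096 -0.148   0.009 ]
flap [ 0.5985 -0.1453  0.0274]
flap [ 0.6091 -0.1714  0.0277]
rail [ 0.5346 -0.225   0.0244]
bench [ 0.432  -0.1548  0.    ]
```

```bash
python3 - <<'E'
from h import *
import pickle
s,c=pickle.load(open("pics/w4.pkl","rb")); p=cv2.imread("pics/w4.png")
o=np.array([.5468,-.1840]); yaw=.3133
def tc(W): 
    W=np.atleast_2d(W); dx=W[:,:2]-o; cc,ss=np.cos(yaw),np.sin(yaw)
    return (np.c_[cc*dx[:,0]+ss*dx[:,1],-ss*dx[:,0]+cc*dx[:,1]]*1000).round(1)
for u in (345,352,250): print(u,p[58:75,u].min(1).tolist(),p[140:165,u].min(1).tolist())
for z in (.018,.024): print(z,tc(onplane(c,[[345,67],[345,68],[345,147.5],[345,150]],z)).tolist())
print('lip z.033',tc(onplane(c,[[364,56],[361,155]],.033)).tolist())
print('kinks',tc(onplane(c,[[336,54],[333,153]],.024)).tolist())
print('hinge end of slab',tc(onplane(c,[[480,55],[471,170]],.012)).tolist())
print('tcp',tc(s['position'][None]))
# held
print(p[195:212,400].tolist()[:0], [int(x) for x in p[196:212,400,2]],[int(x) for x in p[260,515:535,2]])
def lin(q):
    M=rot_rpy(s['ee_rot']); L=(onplane(c,np.array(q,float),s['position'][2]-.0053)-s['position'])@M
    return (L*1000).round(1).tolist()
g=cv2.GaussianBlur(p,(3,3),0).astype(int)[:,:,2]
up=[(u,196+np.argmax(np.diff(g[196:212,u]))+.5) for u in range(340,520,20)]
ns=[(510+np.argmax(-np.diff(g[v,510:540]))+.5,v) for v in range(215,310,12)]
print(lin(up)); print(lin(ns))
E
```

```text
345 [92, 94, 95, 92, 94, 96, 92, 84, 75, 82, 126, 173, 211, 223, 227, 228, 228] [230, 229, 229, 230, 230, 224, 207, 159, 113, 77, 78, 89, 94, 93, 93, 92, 91, 90, 98, 115, 159, 207, 225, 229, 228]
352 [93, 93, 92, 93, 94, 93, 95, 84, 75, 80, 120, 170, 205, 222, 226, 228, 228] [229, 229, 229, 229, 231, 225, 207, 159, 112, 77, 79, 89, 91, 94, 95, 93, 93, 94, 98, 117, 159, 204, 226, 228, 228]
250 [88, 135, 193, 223, 230, 231, 228, 220, 194, 165, 165, 191, 217, 226, 228, 230, 230] [232, 232, 232, 232, 233, 233, 233, 231, 231, 228, 216, 189, 164, 152, 143, 116, 84, 73, 82, 94, 96, 95, 97, 97, 96]
0.018 [[8.3, 30.0], [8.3, 29.3], [10.4, -28.8], [10.5, -30.7]]
0.024 [[7.3, 29.3], [7.3, 28.6], [9.4, -28.2], [9.5, -30.1]]
lip z.033 [[18.8, 35.9], [19.8, -32.7]]
kinks [[0.6, 38.2], [0.5, -32.3]]
hinge end of slab [[112.7, 42.2], [115.1, -46.4]]
tcp [[-38.8 -66.8]]
[] [53, 53, 52, 49, 55, 61, 72, 86, 101, 110, 112, 115, 112, 114, 115, 115] [184, 182, 185, 186, 183, 169, 135, 85, 55, 49, 47, 52, 51, 51, 47, 51, 50, 52, 50, 52]
[[24.6, 5.3, 29.1], [33.0, 5.3, 29.1], [41.3, 5.3, 29.1], [49.8, 5.3, 29.1], [58.3, 5.3, 29.1], [66.9, 5.3, 29.1], [75.6, 5.3, 29.2], [84.5, 5.3, 29.2], [93.6, 5.3, 29.2]]
[[108.4, 5.3, 23.6], [108.4, 5.3, 18.2], [108.5, 5.3, 12.6], [108.6, 5.3, 6.9], [108.3, 5.3, 1.1], [108.5, 5.3, -4.8], [108.2, 5.3, -10.8], [108.4, 5.3, -17.0]]
```

Emit:
drive_tool(deltas="0 0 0 -1 0 1 0;0 0 0 -3 0 2.5 0;0 0 0 -5 1 4.2 0;0 0 0 -7 2.5 5.8 0;0 0 0 -7.96 4.5 6.6 0;0 0 0 -7.96 7 6.6 0;0 0 0 -7.96 9 6.6 0;0 0 0 -7.96 9.9 6.6 0;0 0 0 -7.96 9.9 6.6 0;0 0 0 -7.96 9.9 6.6 0;0 0 0 -7.96 9.9 6.6 0")

```text
t: 6.43
position: [0.4354, -0.2213, 0.0612]
ee_rot: [-1.571, -0.001, 0.314]
wrist_force: [0.9, -0.0, -1.4]
opening: 0.0109
```

```bash
cat >> h.py <<'E'
O=np.array([.5468,-.1840]); YAW=.3133
def tc(W):
    W=np.atleast_2d(W); dx=W[:,:2]-O; cc,ss=np.cos(YAW),np.sin(YAW)
    return (np.c_[cc*dx[:,0]+ss*dx[:,1],-ss*dx[:,0]+cc*dx[:,1],W[:,2]]*1000).round(2)
E
cat > snap.py <<'E'
from h import *
import sys,pickle
n=sys.argv[1]
s=manip.sense(); print(s['t'],'tc',tc(s['position']),s['ee_rot'].round(4),s['wrist_force'].round(2),s['ft_torque'].round(3),s['opening'])
M=rot_rpy(s['ee_rot'])
for cam in sys.argv[2:]:
    c=vision.calibration(cam); p,d=vision.read_camera(cam); cv2.imwrite(f"pics/{n}_{cam}.png",p); np.save(f"pics/{n}_{cam}.npy",d); pickle.dump((s,c),open(f"pics/{n}_{cam}.pkl","wb"))
E
python3 snap.py a wrist
```

```text
6.4333 tc [[-117.46   -1.16   61.17]] [-1.5715e+00 -1.1000e-03  3.1380e-01] [ 0.85 -0.   -1.37] [-0.007 -0.021 -0.029] 0.010912349137461223
```

View pics/a_wrist.png

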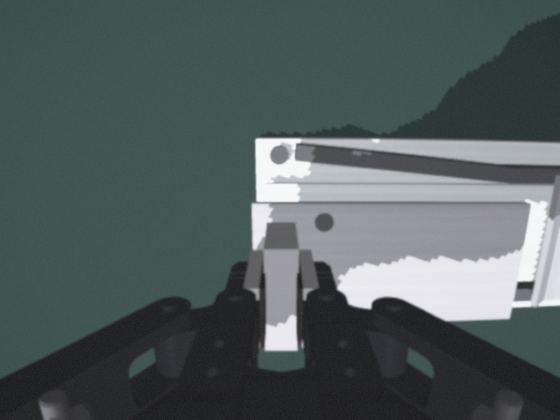

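The shield is over the entry, with its nose at about (525,260), short of the lip at about (548,240). The left rail runs clear along rows 150 to 175. Lowering to just above the bed.

Emit:
drive_tool(deltas="0 0 0 -0.1 1 0.05 0;0 0 0 -0.1 2 0.05 0;0 0 0 -0.1 2.7 0.05 0;0 0 0 -0.1 3.1 0.05 0;0 0 0 -0.1 3.3 0.05 0;0 0 0 -0.1 3.3 0.05 0;0 0 0 -0.1 3.3 0.05 0")

```text
t: 7.07
position: [0.4343, -0.2213, 0.0281]
ee_rot: [-1.571, -0.001, 0.314]
wrist_force: [0.3, 0.0, -1.7]
opening: 0.0105
```

```bash
python3 snap.py b wrist side
```

```text
7.0667 tc [[-118.47   -0.79   28.13]] [-1.5715e+00 -1.1000e-03  3.1370e-01] [ 0.35  0.05 -1.74] [-0.04  0.05 -0.  ] 0.010502605641902498
```

View pics/b_wrist.png

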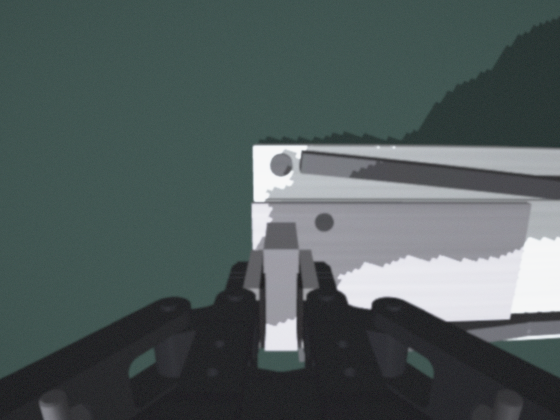

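The plate sits between the rails, with left rail rows 155 to 195 clear of the plate edge at row 203. It is still hanging (-1.7 N), so I'll press it gently onto the bed.

Emit:
drive_tool(deltas="0 0 0 0 0.08 0.02 0;0 0 0 0 0.15 0.02 0;0 0 0 0 0.2 0.02 0;0 0 0 0 0.22 0.02 0;0 0 0 0 0.22 0.02 0;0 0 0 0 0.22 0.02 0")

```text
t: 7.67
position: [0.4347, -0.2213, 0.0264]
ee_rot: [-1.572, -0.002, 0.314]
wrist_force: [1.3, 0.2, 4.5]
opening: 0.011
```

```bash
python3 snap.py c
```

```text
7.6667 tc [[-118.13   -0.98   26.4 ]] [-1.5724 -0.002   0.3136] [1.33 0.23 4.46] [ 0.026 -0.029 -0.011] 0.010989071763278714
```

Emit:
drive_tool(deltas="0 0 0 0.5 0.05 0.02 0;0 0 0 1 0.05 0.02 0;0 0 0 1.5 0.05 0.02 0;0 0 0 2 0.05 0.02 0;0 0 0 2.5 0.05 0.02 0;0 0 0 3 0.05 0.02 0;0 0 0 3.5 0.05 0.02 0;0 0 0 3.5 0.05 0.02 0")

```text
t: 8.33
position: [0.469, -0.21, 0.026]
ee_rot: [-1.573, -0.002, 0.314]
wrist_force: [1.5, 3.6, 5.6]
opening: 0.0108
```

```bash
python3 snap.py d wrist side
```

```text
8.3333 tc [[-82.06  -0.73  26.02]] [-1.5725 -0.0022  0.3139] [1.48 3.65 5.64] [ 0.491 -0.328 -0.005] 0.01076518492939448
```

View pics/d_wrist.png

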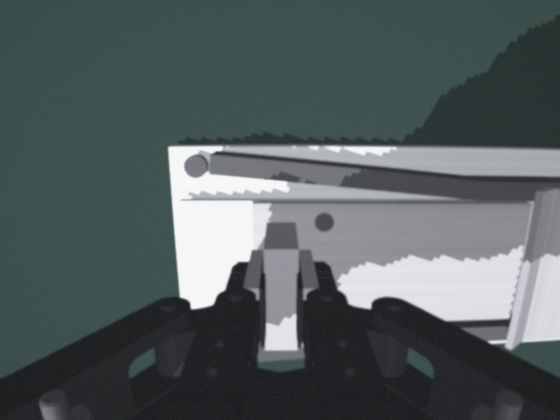

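The nose has just passed beneath the lip at column 530. The wrist feels about 3 N sideways toward +y, so the right rail is probably rubbing. I'll check the gap before going on.

```bash
python3 - <<'E'
from h import *
import pickle
s,c=pickle.load(open("pics/d_wrist.pkl","rb")); p=cv2.imread("pics/d_wrist.png")
cv2.imwrite("pics/dz.png",cv2.resize(p[165:225,400:560],None,fx=5,fy=5,interpolation=cv2.INTER_CUBIC))
cv2.imwrite("pics/dz2.png",cv2.resize(p[300:360,440:560],None,fx=6,fy=6,interpolation=cv2.INTER_CUBIC))
E
```

```text
(no output)
```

View pics/dz.png

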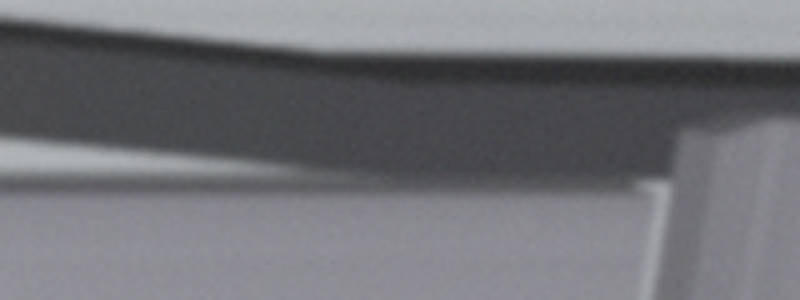

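View pics/dz2.png

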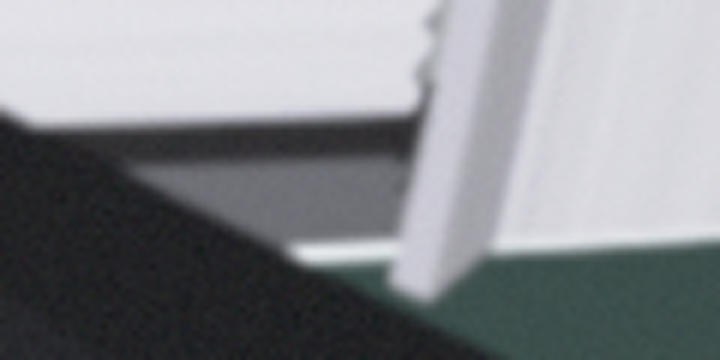

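```bash
python3 - <<'E'
from h import *
import pickle
s,c=pickle.load(open("pics/d_wrist.pkl","rb")); p=cv2.imread("pics/d_wrist.png")
for u in (420,440,500,515): print(u,p[190:210,u].min(1).tolist())
print(p[312:332,490].min(1).tolist())
print('L rail',tc(onplane(c,[[500,201],[515,201]],.024)))
print('L plate',tc(onplane(c,[[420,202.5],[500,202.5]],.0207)))
print('R rail',tc(onplane(c,[[490,326.2]],.024)))
print('R plate',tc(onplane(c,[[490,320.3]],.0207)))
E
```

```text
420 [71, 72, 73, 86, 119, 149, 167, 170, 157, 136, 113, 98, 95, 107, 123, 133, 136, 137, 137, 141]
440 [72, 76, 72, 74, 74, 87, 113, 141, 152, 136, 114, 99, 94, 107, 121, 130, 134, 135, 136, 140]
500 [71, 71, 71, 72, 71, 72, 74, 72, 73, 76, 80, 86, 92, 105, 117, 128, 134, 133, 135, 135]
515 [71, 73, 72, 71, 72, 73, 72, 74, 71, 73, 80, 86, 90, 104, 119, 129, 135, 132, 136, 135]
[222, 222, 223, 221, 218, 217, 201, 158, 99, 57, 50, 47, 48, 57, 75, 100, 109, 109, 110, 111]
L rail [[ 9.4  29.99 24.  ]
 [16.18 30.01 24.  ]]
L plate [[-23.79  28.43  20.7 ]
 [ 11.6   28.51  20.7 ]]
R rail [[ 15.18 -29.8   24.  ]]
R plate [[ 16.79 -28.75  20.7 ]]
```

Emit:
drive_tool(deltas="0 0 0 0.3 0.04 0 0;0 0 0 0.5 0.04 0 0;0 0 0 0.5 0.04 0 0")

```text
t: 8.68
position: [0.4741, -0.2082, 0.0257]
ee_rot: [-1.573, -0.002, 0.314]
wrist_force: [-0.6, 1.9, 5.7]
opening: 0.0109
```

```bash
python3 snap.py e wrist side
```

```text
8.6833 tc [[-76.67  -0.62  25.7 ]] [-1.5726 -0.0024  0.314 ] [-0.58  1.89  5.74] [0.277 0.096 0.034] 0.010905500886036658
```

View pics/e_side.png

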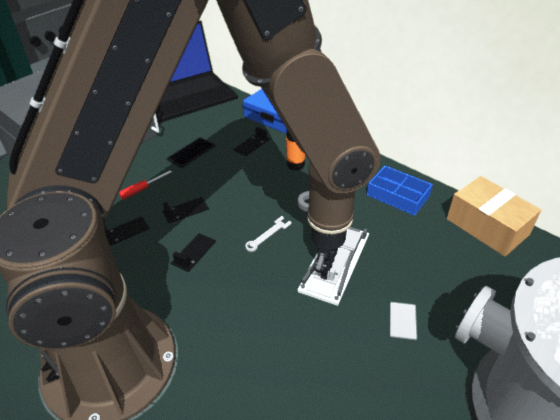

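Emit:
drive_tool(deltas="0 0 0 0.5 0.04 0 0;0 0 0 1 0.04 0 0;0 0 0 1.5 0.04 0 0;0 0 0 2 0.04 0 0;0 0 0 2.5 0.04 0 0;0 0 0 3 0.04 0 0;0 0 0 3.5 0.04 0 0;0 0 0 4 0.04 0 0;0 0 0 4 0.04 0 0;0 0 0 4 0.04 0 0")

```text
t: 9.62
position: [0.5129, -0.1955, 0.0256]
ee_rot: [-1.573, -0.003, 0.314]
wrist_force: [1.7, 4.4, 7.0]
opening: 0.0109
```

```bash
python3 snap.py f wrist
```

```text
9.6167 tc [[-35.74  -0.46  25.57]] [-1.5729 -0.0032  0.3142] [1.66 4.37 7.01] [ 0.687 -0.238 -0.092] 0.010949327698807338
```

View pics/f_wrist.png

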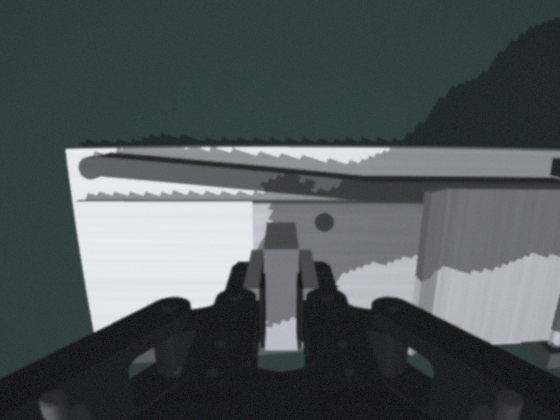

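The plate is under the flap, which lies flat with its lip at column 422. The nose is at about 73 mm. I'll do the last 7 mm or so slowly up to the stop.

Emit:
drive_tool(deltas="0 0 0 0.2 0.05 0 0;0 0 0 0.4 0.05 0 0;0 0 0 0.6 0.05 0 0;0 0 0 0.75 0.05 0 0;0 0 0 0.85 0.06 0 0;0 0 0 0.85 0.06 0 0;0 0 0 0.85 0.06 0 0")

```text
t: 10.25
position: [0.5198, -0.1927, 0.025]
ee_rot: [-1.572, -0.001, 0.314]
wrist_force: [-10.7, -6.7, 11.7]
opening: 0.0109
```

```bash
python3 snap.py g
```

```text
10.25 tc [[-28.41   0.07  24.98]] [-1.5717e+00 -1.0000e-03  3.1430e-01] [-10.7   -6.69  11.69] [-1.024  1.804 -0.057] 0.010918987105866059
```

Emit:
drive_tool(deltas="0 0 0 -0.01 0.06 -0.04 0;0 0 0 -0.01 0.12 -0.04 0;0 0 0 -0.01 0.15 -0.04 0;0 0 0 -0.01 0.15 -0.04 0;0 0 0 -0.01 0.15 -0.04 0;0 0 0 -0.01 0.15 -0.04 0")

```text
t: 10.75
position: [0.5197, -0.1928, 0.0237]
ee_rot: [-1.571, -0.0, 0.314]
wrist_force: [-5.5, -0.9, 11.6]
opening: 0.0106
```

```bash
python3 snap.py h wrist
```

```text
10.75 tc [[-28.49  -0.04  23.71]] [-1.5713e+00 -5.0000e-04  3.1440e-01] [-5.46 -0.87 11.6 ] [-0.031  0.789  0.005] 0.010617063821195927
```

View pics/h_wrist.png

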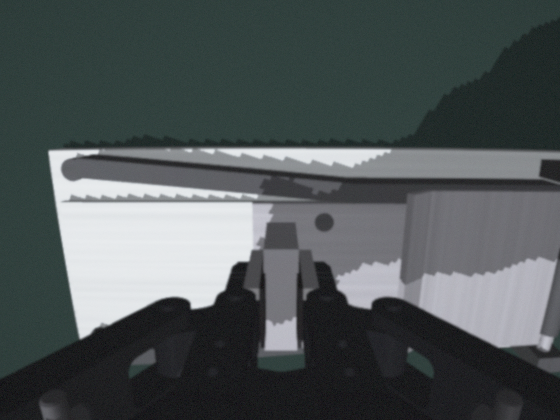

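Emit:
drive_tool(deltas="0 0 0 0 0.05 -0.02 0;0 0 0 0 0.06 -0.02 0;0 0 0 0 0.06 -0.02 0;0 0 0 0 0.06 -0.02 0;0 0 0 0 0.06 -0.02 0;0 0 0 0 0.06 -0.02 0;0 0 0 0 0.06 -0.02 0;0 0 0 0 0.06 -0.02 0")

```text
t: 11.47
position: [0.5197, -0.1928, 0.0234]
ee_rot: [-1.571, -0.0, 0.314]
wrist_force: [-5.4, -1.1, 14.1]
opening: 0.0106
```

```bash
python3 snap.py i wrist top side && python3 - <<'E'
from h import *
import pickle
s,c=pickle.load(open("pics/i_wrist.pkl","rb")); p=cv2.imread("pics/i_wrist.png"); d=np.load("pics/i_wrist.npy")
g=p.min(2).astype(int)
v,u=np.mgrid[0:420,0:560]; P=withdepth(c,np.c_[u.ravel(),v.ravel()],d.ravel()).reshape(420,560,3)
def med(a): 
    x0,y0,x1,y1=a; q=P[y0:y1,x0:x1].reshape(-1,3); return tc(np.median(q,0))[0], q[:,2].std().round(4)
for n,a in dict(bed=(130,230,180,290),plate=(340,210,395,250),plate2=(340,255,395,290),flap1=(440,200,460,300),flap2=(480,200,500,300),flap3=(520,200,540,300),slabrim=(200,150,300,158),bench=(100,50,200,100)).items(): print(n,*med(a))
q=P[200:300,345:395].reshape(-1,3); Q=tc(q); A=np.c_[Q[:,:2],np.ones(len(Q))]; print('plate tilt',np.linalg.lstsq(A,Q[:,2],rcond=None)[0])
q=P[200:310,435:545].reshape(-1,3); Q=tc(q); A=np.c_[Q[:,:2],np.ones(len(Q))]; print('flap tilt',np.linalg.lstsq(A,Q[:,2],rcond=None)[0])
for uu in (350,390): print(g[192:212,uu].tolist())
up=[(uu,195+np.argmax(np.diff(g[197:210,uu]))+2.5) for uu in range(300,400,10)]
print('plate L edge y',tc(onplane(c,up,s['position'][2]-.0053))[:,1])
lip=[(395+np.argmax(np.abs(np.diff(g[vv,395:430])))+.5,vv) for vv in range(200,270,10)]; print('lip x', tc(onplane(c,lip,.033))[:,0])
E
```

```text
11.4667 tc [[-28.46  -0.04  23.44]] [-1.5711e+00 -1.0000e-04  3.1450e-01] [-5.43 -1.12 14.15] [-0.142  0.879 -0.075] 0.010608434837951403
bed [-84.53   1.84  14.3 ] 0.0088
plate [ 8.05 17.55 18.29] 0.0122
plate2 [ 9.26 -2.05 18.31] 0.0117
flap1 [40.48 11.94 27.64] 0.0076
flap2 [57.8  11.77 27.6 ] 0.0082
flap3 [75.83 11.58 27.64] 0.0082
slabrim [-41.53  48.06   9.15] 0.0006
bench [-85.02  81.54   0.16] 0.011
plate tilt [-0.73898892  0.22635897 25.01884943]
flap tilt [-0.16371401  0.09073919 36.82860223]
[57, 57, 60, 58, 59, 58, 60, 61, 58, 60, 66, 83, 100, 105, 109, 113, 112, 113, 113, 112]
[58, 57, 55, 55, 59, 58, 56, 58, 58, 59, 62, 78, 95, 107, 108, 111, 109, 113, 111, 114]
plate L edge y [31.18 30.77 28.65 29.09 29.1  29.11 28.69 28.7  28.71 28.72]
lip x [18.65 18.62 18.59 18.57 18.55 18.55 18.94]
```

View pics/i_top.png

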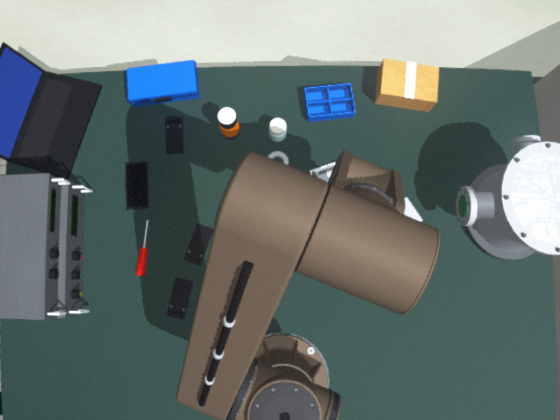

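Checks pass:
- **Bed:** depth puts it at 14.3 mm, so it is sunk about 3.7 mm.
- **Plate:** its top is at 18.3 mm at both patches I sampled, so it is flat on the bed.
- **Flap:** it reads 27.6 mm throughout, the same as before insertion.
- **Nose:** it is at about 80 mm.
- **Bystanders:** the ones visible in the top view are unmoved.

Handing in.

```bash
python3 - <<'E'
from workcell import job, manip
print(job.hand_in()); s=manip.sense(); print(s['t'],s['position'],s['wrist_force'],s['opening'])
E
```

```text
the job is handed in; nothing more can be done
None
the job is handed in; nothing more can be done
```

I gripped the steel shield by its bar, set it on the sprung bed between the rails and slid it under the flap against the stop. The job was handed in at about 11.6 s, still gripping and pressing down; the hand-in gives no verdict.

**Last checks, just before handing in:**
- **Nose:** at about x = 80 mm in the carrier frame. Contact with the stop was felt at about 12 N, then eased to about 5 N.
- **Alignment:** in line with the carrier to about 1 mrad, and within about 0.7 mm of its centre line.
- **Bed:** top at 14.3 mm, so sunk about 3.7 mm, with about 14 N of push at the wrist.
- **Plate:** flat on the bed, its top at 18.3 mm at both patches I sampled.
- **Flap:** still level, at the same 27.6 mm as before insertion.
- **Bystanders:** the ones visible in the top view had not moved. The arm hid the wrench and part of the spare plate there; mid-insertion the side view showed both in place.

**Checks that failed or disagreed:**
- A side force of about 2 to 4 N was felt during the slide, although the pictures showed more than 1 mm of gap to each rail.
- My plane fits for plate and flap tilt failed because of bad depth pixels, so I judged level from medians over patches instead.

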